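# Issue oil bottles to the bench tubs from a latched case

## Task

Set up the bench for the shift: flip open the toggle latch of the grey case, lift its lid right back past upright, and take out one oil bottle for each yellow tub on the table, standing it upright in the tub. Leave the rest of the bottles standing in the case, then lower the lid fully shut and flip the latch home again; leave the other tools where they lie.

Things in the scene. Friction and masses are not known exactly. Their poses are not given: they have to be found in the camera images.
- case: Grey steel case, fixed: an open box 101.5 (x) x 195.5 (y, width) x 50 mm high, walls and floor 3 mm, plus a 62 mm deep lid; 112 mm high shut. Origin: centre of its underside; its front faces its own -x, z up. Inside, eight oil bottles in two rows of four (rows along y, 47 mm apart both ways) touch one another and the walls. Lid open, nothing rises round them above the 50 mm rim.
- case_lid (a joint): Lid hinge along the far (+x) upper rim: 0 shut, grows as the front of the lid rises, stop at 2.0 rad (leaning back beyond upright). The hinge is stiff: the lid (0.45 kg) stays at any angle and takes up to 8 N at a lift tab to move. The shut latch holds the lid down.
- lid_hinge (a point): Point on the lid's hinge axis, at the middle of the case's far upper rim, 50 mm above the table. The point's y axis is the hinge axis; its x axis turns with the lid (when shut: straight away from the front).
- lid_tab_left (a point): Grip point on the steel lift tab at the lid's front upper corner on the case's +y side: a tongue 22 mm wide (along y), 5 mm thick, standing 30 mm straight out from the lid's front. The point is 20 mm out from the front, at mid-width; with the lid shut it is 57 mm above the rim and 122 mm in front of the hinge axis. Pinch it across its width.
- lid_tab_right (a point): The same on the tab at the -y corner; the two tabs are 156 mm apart, and either one will do.
- case_latch (a joint): Over-centre toggle latch: a steel lever pivoted on the front of the case's lower part, at mid-width. 0 shut: it stands upright before the lid, its hook over the lug on the lid's front. Grows as the tip is pulled out (case's -x) and down, to 0.95 rad: leaning well out, hook clear. A spring throws it away from 0.47 rad both ways; 3 to 5 N at the grip point moves it. Shut it only with the lid down.
- latch_grip (a point): Grip point on the lever, 61 mm from its pivot, mid-width, 13 mm short of its tip. The lever is 22 mm wide (along the case's y) and 5 mm thick there: pinch it across its width. Shut, this point is 21 mm out from the case's front and 94 mm above the table (the lid's top is at 112 mm); open, 61 mm out and 56 mm above the table.
- latch_pivot (a point): A point on the lever's pivot axis, mid-width, 4 mm out from the case's front and 36 mm above the table; its y axis is the pivot axis.
- bottle_1_mid (a point): Dropper bottle of oil: body 45 mm in diameter up to 40 mm above its foot, shoulder narrowing from there to 56 mm, then a straight round collar 25 mm in diameter from 54 to 66 mm, then a slim tapering green nozzle up to 104 mm; 0.04 to 0.08 kg. Eight alike. The point is on the axis, half-way up, 52 mm above the foot; z is the bottle's axis, foot to nozzle. Take it by the collar.
- bottle_2_mid (a point): Dropper bottle of oil: body 45 mm in diameter up to 40 mm above its foot, shoulder narrowing from there to 56 mm, then a straight round collar 25 mm in diameter from 54 to 66 mm, then a slim tapering green nozzle up to 104 mm; 0.04 to 0.08 kg. Eight alike. The point is on the axis, half-way up, 52 mm above the foot; z is the bottle's axis, foot to nozzle. Take it by the collar.
- bottle_3_mid (a point): Dropper bottle of oil: body 45 mm in diameter up to 40 mm above its foot, shoulder narrowing from there to 56 mm, then a straight round collar 25 mm in diameter from 54 to 66 mm, then a slim tapering green nozzle up to 104 mm; 0.04 to 0.08 kg. Eight alike. The point is on the axis, half-way up, 52 mm above the foot; z is the bottle's axis, foot to nozzle. Take it by the collar.
- bottle_4_mid (a point): Dropper bottle of oil: body 45 mm in diameter up to 40 mm above its foot, shoulder narrowing from there to 56 mm, then a straight round collar 25 mm in diameter from 54 to 66 mm, then a slim tapering green nozzle up to 104 mm; 0.04 to 0.08 kg. Eight alike. The point is on the axis, half-way up, 52 mm above the foot; z is the bottle's axis, foot to nozzle. Take it by the collar.
- bottle_5_mid (a point): Dropper bottle of oil: body 45 mm in diameter up to 40 mm above its foot, shoulder narrowing from there to 56 mm, then a straight round collar 25 mm in diameter from 54 to 66 mm, then a slim tapering green nozzle up to 104 mm; 0.04 to 0.08 kg. Eight alike. The point is on the axis, half-way up, 52 mm above the foot; z is the bottle's axis, foot to nozzle. Take it by the collar.
- bottle_6_mid (a point): Dropper bottle of oil: body 45 mm in diameter up to 40 mm above its foot, shoulder narrowing from there to 56 mm, then a straight round collar 25 mm in diameter from 54 to 66 mm, then a slim tapering green nozzle up to 104 mm; 0.04 to 0.08 kg. Eight alike. The point is on the axis, half-way up, 52 mm above the foot; z is the bottle's axis, foot to nozzle. Take it by the collar.
- bottle_7_mid (a point): Dropper bottle of oil: body 45 mm in diameter up to 40 mm above its foot, shoulder narrowing from there to 56 mm, then a straight round collar 25 mm in diameter from 54 to 66 mm, then a slim tapering green nozzle up to 104 mm; 0.04 to 0.08 kg. Eight alike. The point is on the axis, half-way up, 52 mm above the foot; z is the bottle's axis, foot to nozzle. Take it by the collar.
- bottle_8_mid (a point): Dropper bottle of oil: body 45 mm in diameter up to 40 mm above its foot, shoulder narrowing from there to 56 mm, then a straight round collar 25 mm in diameter from 54 to 66 mm, then a slim tapering green nozzle up to 104 mm; 0.04 to 0.08 kg. Eight alike. The point is on the axis, half-way up, 52 mm above the foot; z is the bottle's axis, foot to nozzle. Take it by the collar.
- tub_a: Small open yellow tub, loose and light (0.03 kg), 65 (x) x 69 (y) x 30 mm high, 58 x 62 mm inside, floor 2 mm thick, walls 2 mm. Origin: centre of its underside, z up. Three or four such tubs stand on the table (None if absent).
- tub_b: Small open yellow tub, loose and light (0.03 kg), 65 (x) x 69 (y) x 30 mm high, 58 x 62 mm inside, floor 2 mm thick, walls 2 mm. Origin: centre of its underside, z up. Three or four such tubs stand on the table (None if absent).
- tub_c: Small open yellow tub, loose and light (0.03 kg), 65 (x) x 69 (y) x 30 mm high, 58 x 62 mm inside, floor 2 mm thick, walls 2 mm. Origin: centre of its underside, z up. Three or four such tubs stand on the table (None if absent).
- tub_d: Small open yellow tub, loose and light (0.03 kg), 65 (x) x 69 (y) x 30 mm high, 58 x 62 mm inside, floor 2 mm thick, walls 2 mm. Origin: centre of its underside, z up. Three or four such tubs stand on the table (None if absent).
- slot_jig: Beech jig with two saw slots, 36 x 150 x 35 mm, lying on the table, not part of the job; leave it alone. Origin: centre of its underside.
- screwdriver: Screwdriver with yellow handle, 198 mm long (along its y), lying on the table, not part of the job; leave it alone. Origin: centre of its underside.
- dust_brush: Flat bench brush, 181 mm long (along its y), lying on the table, not part of the job; leave it alone. Origin: centre of its underside.
There are look-alikes about, which are no part of the job. Leave any turquoise or white look-alike of the tub_c alone.

How it is judged:
By the outcome, as a careful person would: the job done as asked, in the order asked, and still so for the second after the job is handed in, with the robot touching nothing.
Of tub_a, tub_b, tub_c, tub_d only 3 to 4 are there at a start; the rules pass over those that are not, and their reading is None.
At some moment in a run one of tub_a, tub_b, tub_c, tub_d may be knocked a few centimetres aside while the robot is not near it.
It also fails if it takes over 192 s, if anything falls off the work surface, if the arm or the gripper's body presses on something with over 40 N, if the wrist force passes 120 N, or if a joint passes its speed limit or range.

## Robot

A 7-joint arm with a two-finger parallel gripper is mounted at the origin on a cart in front of the work surface, level with it; the furniture and walls round the work are solid. World frame = base frame: x ahead of the robot, y to its left, z up, the work surface at z = 0. Lengths are in m, angles in rad, forces in N, time in s.
With the tool pointing down it reaches from about 0.4 to 0.85 m from the base axis. Payload 10.4 kg.
Tool frame: the origin (TCP) lies midway between the tips of the shut fingers; the grasp point (between the pads) lies 19 mm behind it; z points along the fingers, x is the direction in which the jaws open and shut, and the axes are right-handed (so a half turn about z gives the same grasp; the last joint's range is limited). The gripper opens to 87 mm and grips with 3 to 60 N. Pads are 19 mm wide; open, the fingers measure 117 mm over their backs; the gripper's body (75 mm by 190 mm) begins 51 mm behind the grasp point.
Start: joints at [-1.346, 0.332, -0.065, 1.46, 0.022, 1.35, -0.088], TCP at [0.153, 0.606, 0.223] pointing down, gripper open.
Joint ranges: [-2.6, 2.6], [-0.5, 2.12], [-1.47, 1.34], [0.16, 2.42], [-1.27, 4.41], [0.06, 2.06], [-2.6, 2.6]. Speed limits (rad/s): [2.22, 2.22, 2.79, 2.79, 3.14, 3.14, 3.14].

## Interface

Orientations are given as a unit quaternion [w, x, y, z].
In Python, from workcell import ctrl gives the robot as it stands.
- The arm moves only by the tool send_rows, never from a script. Its argument "targets" is text: rows parted by semicolons, each of 4 numbers parted by spaces: the shift along the tool's x, y, z in mm, then the turn about the tool's z in rad. In form: tx ty tz roll; .... A call has 1 to 20 rows; each row shifts and turns the commanded pose from where the row before left it, along the tool's axes as they then stand; what a row does not reach is not made up. A row lasts 1/10 s, in which the tool goes at most 50 mm and 8.59 degrees, less where a joint would pass 70% of its speed; a pose out of reach is approached as far as the arm can. A call is refused whole if a number of a shift passes 50 or a number of a turn 0.15, either way. A call with a gripper value outside its range is refused whole. "hand" is the opening, from 0 (shut) to 1 (fully open), set as the call begins (left out, the last holds). The fingers move at their own pace and stop on an object; "newtons" is the grip in N (left out, the last holds). Time passes only in rows, so rows that do not move let the fingers close. It gives the time, the measured TCP pose, the force and the opening at its end, in the units of the state.
- ctrl.get_state(): the state, without advancing time (a new reading comes with each control period).
- ctrl.snapshot(name): name is "scene" or "top"; returns a dict with "frame" (480x640x3 uint8, red, green, blue), "K" (3x3 intrinsics, pixels), "extrinsics" (4x4, takes a point from world to camera coordinates). Camera axes: x right, y up, looking along -z (the intrinsics and any distortion apply to the point x, -y, -z); pixel columns grow to the right and rows downward; lengths in m; the calibration is good to about 2 mm. A picture is of the moment at which its call begins. There is no depth.
- ctrl.job_done(): hands the job in, once; it reports no verdict.
The state is a dict: "clock": time; "qpos": joint angles; "dq": joint speeds; "joint_torque": joint torques, N m; "eef_pos": TCP position; "ee_rot": TCP orientation; "wrist_force": force on the tool from outside, world axes, zero at the start; "wrist_torque": the same for the moment, N m; "grip_width": finger opening in m.
Only numpy, scipy, OpenCV 4.12 (cv2) and the standard library are available. Lean on these libraries where they do the work, as an engineer would, in place of code of your own. Each camera call takes 0.05 s, during which the arm holds its last target. There are 200 camera calls.

## Working session

There is one attempt and no reset: what is moved stays moved. The work goes in short steps, Python scripts to look and compute and a tool call to move; the robot and the scene stay as the last step left them, time stands still between calls to the robot, and variables do not carry over. Pictures are saved under pics/ and viewed, about 12 in all and at most 16, crops included, and the job is handed in when it is done.

Besides the shell and the picture viewer there is one more tool, called after ">>>" by a JSON object that holds its "op" and its "data", one argument or row to a line. send_rows: Moves the arm, as the interface text tells. Its arguments: {"type":"object","properties":{"targets":{"type":"string"},"hand":{"type":"number"},"newtons":{"type":"number"}},"required":["targets"]}

```bash
ls; mkdir -p pics
python3 - <<'E'
from workcell import ctrl
import cv2,json
print(ctrl.get_state())
for n in("scene","top"):
    s=ctrl.snapshot(n); cv2.imwrite(f"pics/{n}0.png",s["frame"][:,:,::-1]); print(n,s["K"],s["extrinsics"],[k for k in s])
E
```

```text
pics
{'clock': 0.0, 'qpos': array([-1.34558789,  0.33289394, -0.06469864,  1.4609329 ,  0.02161675,
        1.34988522, -0.0884963 ]), 'dq': array([-1.55486956e-03, -2.98939393e-05,  1.53470085e-03, -1.00587447e-04,
        4.99030394e-06, -1.09142471e-03, -1.09812599e-03]), 'joint_torque': array([-1.03075977e-04, -6.23264337e+01,  2.45752267e-02, -3.89899886e+01,
       -6.14344189e-02,  3.96138767e-02,  1.57599520e-04]), 'eef_pos': array([0.1532184 , 0.60553668, 0.22174418]), 'ee_rot': array([ 4.68607972e-04,  7.89066920e-01,  6.14306836e-01, -5.35600912e-04]), 'wrist_force': array([-0.50389076,  0.17701392,  0.04010073]), 'wrist_torque': array([0.0243782 , 0.00699007, 0.00343125]), 'grip_width': 0.08702441062043278}
scene [[472.11413752   0.         318.30588237]
 [  0.         472.11413752 239.66815828]
 [  0.           0.           1.        ]] [[-0.72184378 -0.69205322  0.00197388  0.25118035]
 [ 0.42736507 -0.44351469  0.78781585 -0.3890283 ]
 [-0.54433506  0.56952354  0.61590769 -1.35153875]
 [ 0.          0.          0.          1.        ]] ['frame', 'K', 'extrinsics']
top [[583.51911368   0.         322.71764158]
 [  0.         583.51911368 241.39355929]
 [  0.           0.           1.        ]] [[-0.02598883 -0.99960806 -0.01040746 -0.1542595 ]
 [ 0.9806571  -0.02751378  0.19379019 -0.54556414]
 [-0.19400058 -0.00516977  0.98098779 -1.561852  ]
 [ 0.          0.          0.          1.        ]] ['frame', 'K', 'extrinsics']
```

View pics/scene0.png

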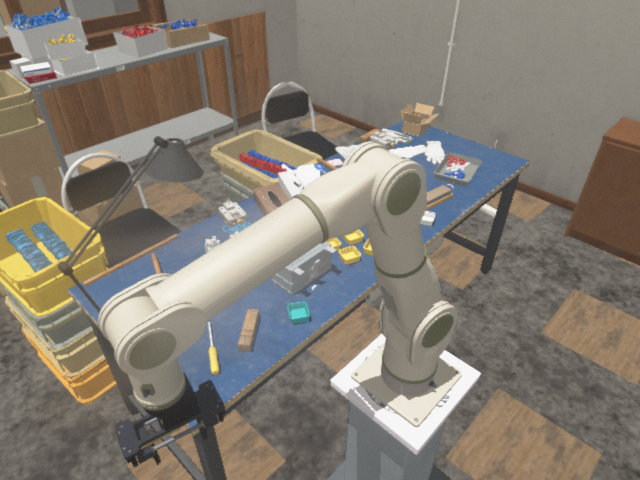

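View pics/top0.png

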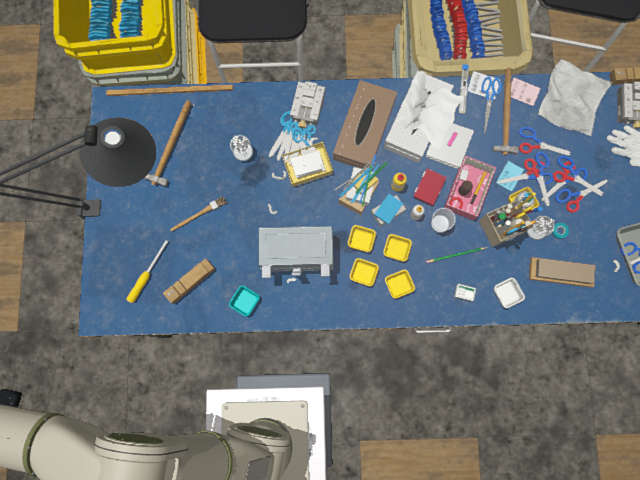

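The scene view shows the arm at the left, with the case and tubs partly hidden. The top view shows the case at about (296,248), its front towards the robot. There are four yellow tubs at (362,238), (397,248), (364,272) and (400,284), a turquoise decoy at (244,301) and a white one at (509,292).

```bash
cat > h.py <<'E'
from workcell import ctrl
import cv2, numpy as np
from scipy.spatial.transform import Rotation as R
def snap(n):
    s=ctrl.snapshot(n); return s["frame"][:,:,::-1].copy(),s["K"],s["extrinsics"]
def ray(px,K,E):
    C=-E[:3,:3].T@E[:3,3]; d=np.linalg.inv(K)@np.array([px[0],px[1],1.]); d=E[:3,:3].T@(d*[1,-1,-1]); return C,d
def onz(px,z,K,E):
    C,d=ray(px,K,E); return C+d*(z-C[2])/d[2]
def proj(p,K,E):
    c=E[:3,:3]@np.asarray(p,float)+E[:3,3]; q=K@(c*[1,-1,-1]); return q[:2]/q[2]
def tubs(f,K,E):
    hsv=cv2.cvtColor(f,cv2.COLOR_BGR2HSV); m=cv2.inRange(hsv,(22,150,110),(33,255,255)); out=[]
    for c in cv2.findContours(m,cv2.RETR_EXTERNAL,cv2.CHAIN_APPROX_NONE)[0]:
        if 350<cv2.contourArea(c)<1500:
            p=np.array([onz(q[0],.030,K,E)[:2] for q in c],np.float32); r=cv2.minAreaRect(p*1000); out.append(r)
    return out
def crop(f,x0,y0,x1,y1,k,name): cv2.imwrite(f"pics/{name}.png",cv2.resize(f[y0:y1,x0:x1],None,fx=k,fy=k,interpolation=cv2.INTER_CUBIC))
E
python3 - <<'E'
from h import *
f,K,E=snap("top")
for r in tubs(f,K,E): print(np.round(r[0]),np.round(r[1]),round(r[2],1))
crop(f,240,210,340,300,8,"case0")
for px in [(259,228),(333,228),(259,264),(333,264)]: print(px,onz(px,.112,K,E).round(4))
E
```

```text
[ 421. -378.] [64. 67.] 20.1
[ 456. -280.] [67. 64.] 69.3
[ 523. -376.] [67. 65.] 71.3
[ 552. -277.] [67. 65.] 72.2
(259, 228) [5.708e-01 4.000e-04 1.120e-01]
(333, 228) [ 0.5652 -0.1977  0.112 ]
(259, 264) [0.4732 0.0009 0.112 ]
(333, 264) [ 0.4678 -0.1948  0.112 ]
```

View pics/case0.png

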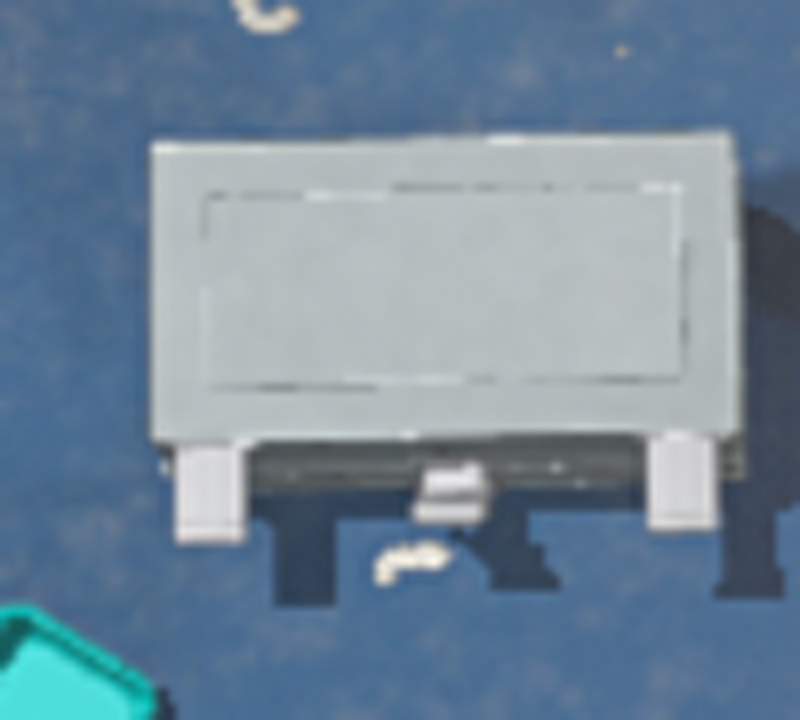

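Close crop: lid top corners at crop (152,142), (733,131), (152,438) and (740,432). The tabs are at x 176-245 and 648-716, with front edges at y 540 and 528. The latch tip is at about (451,500). Next I work out the case pose.

```bash
cat >> h.py <<'E'
def toolmove(p,yaw_x=None):
    """world target TCP -> shift in tool axes (mm) & roll so that tool x points along world angle yaw_x"""
    s=ctrl.get_state(); Rm=R.from_quat(s["ee_rot"],scalar_first=True).as_matrix()
    d=(np.array(p)-s["eef_pos"])*1000
    a=np.arctan2(Rm[1,0],Rm[0,0]); roll=None if yaw_x is None else -((yaw_x-a+np.pi)%(2*np.pi)-np.pi)
    return (Rm.T@d).round(1),roll,s["eef_pos"].round(4),round(a,4)
E
python3 - <<'E'
from h import *
f,K,E=snap("top")
g=lambda x,y,z:onz((240+(x+.5)/8-.5,210+(y+.5)/8-.5),z,K,E)
for n,x,y,z in [("TL",152,142,.112),("TR",733,131,.112),("BL",152,438,.112),("BR",740,432,.112),("tabL",210,540,.107),("tabR",682,528,.107),("latchtop",451,490,.107)]: print(n,g(x,y,z).round(4))
E
```

```text
TL [0.5727 0.0015 0.112 ]
TR [ 0.571 -0.193  0.112]
BL [0.4724 0.002  0.112 ]
BR [ 0.4691 -0.1924  0.112 ]
tabL [ 0.4386 -0.0164  0.107 ]
tabR [ 0.4383 -0.1724  0.107 ]
latchtop [ 0.4531 -0.0963  0.107 ]
```

Run:
```python
from h import *
print(toolmove([.4487,-.0955,.20],np.pi/2-.007))
```

```text
(array([-607.3,  458.4,   22.6]), np.float64(-0.2408184070711501), array([0.1533, 0.6057, 0.222 ]), np.float64(1.323))
```

>>> {"op": "send_rows", "data": {
  "targets": "0 40 0 -0.12; 0 40 0 -0.12; -30 40 0 0; -30 40 0 0; -30 40 0 0; -30 40 0 0; -40 20 0 0; -45 0 0 0; -45 0 0 0; -45 0 0 0; -45 0 0 0; -45 0 0 0; -45 0 0 0; -45 0 0 0; -45 0 0 0; -45 0 0 0; -45 0 0 0; 0 0 0 0; 0 0 0 0",
  "hand": 0.5,
  "newtons": 25
}}

```text
clock: 2.1
eef_pos: [0.4069, -0.021, 0.2226]
ee_rot: [-0.0, 0.711, 0.704, 0.0]
wrist_force: [-0.4, 0.6, 0.1]
grip_width: 0.0435
```

Run:
```python
from h import *
print(toolmove([.4487,-.0955,.079],np.pi/2-.007))
f,K,E=snap("scene"); crop(f,240,200,440,350,4,"sc1")
```

```text
(array([-74.2,  42.5, 143.6]), np.float64(-0.00295399643912031), array([ 0.4069, -0.021 ,  0.2226]), np.float64(1.5608))
```

View pics/sc1.png

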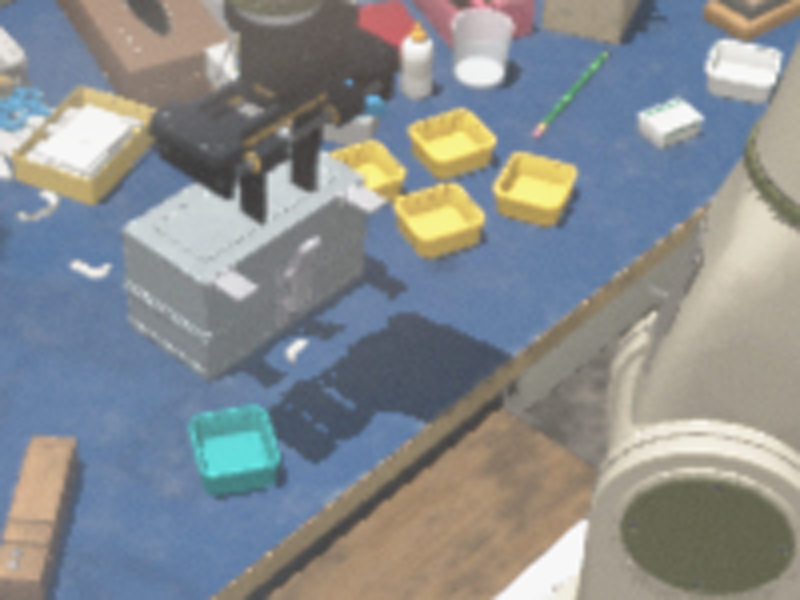

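The crop shows the arm over the case, the lever at crop (300,270), both tabs, and all four yellow tubs clear. I move above the lever, then down.

>>> {"op": "send_rows", "data": {
  "targets": "-25 14 0 0; -25 14 0 0; -24 14.5 0 0; 0 0 0 0; 0 0 30 0; 0 0 30 0; 0 0 30 0; 0 0 0 0; 0 0 0 0"
}}

```text
clock: 3.05
eef_pos: [0.449, -0.0937, 0.133]
ee_rot: [-0.0, 0.709, 0.705, -0.0]
wrist_force: [-0.6, -0.5, 1.0]
grip_width: 0.0435
```

Run:
```python
from h import *
print(toolmove([.4487,-.0955,.079],np.pi/2-.007))
f,K,E=snap("scene"); crop(f,260,230,360,305,8,"sc2")
```

```text
(array([-1.8, -0.2, 54. ]), np.float64(0.0007531405333294217), array([ 0.449 , -0.0937,  0.133 ]), np.float64(1.5645))
```

View pics/sc2.png

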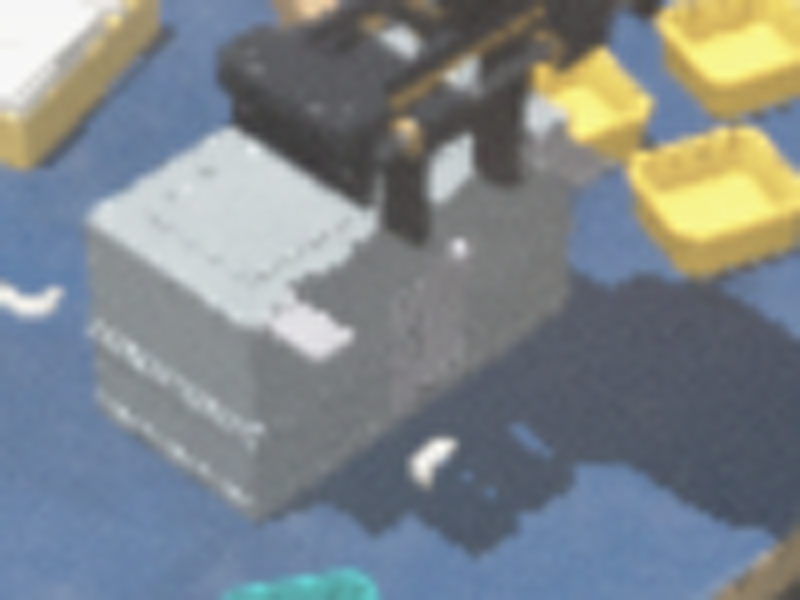

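The fingers are at crop (405,230) and (500,175), straddling the lever tip at about (455,250). I go down and pinch.

>>> {"op": "send_rows", "data": {
  "targets": "-1.8 0 20 0; 0 0 15 0; 0 0 10 0; 0 0 9 0; 0 0 0 0"
}}

```text
clock: 3.6
eef_pos: [0.4488, -0.0963, 0.0783]
ee_rot: [-0.0, 0.71, 0.704, -0.0]
wrist_force: [-0.6, 0.9, 0.0]
grip_width: 0.0436
```

>>> {"op": "send_rows", "data": {
  "targets": "0 0 0 0; 0 0 0 0; 0 0 0 0; 0 0 0 0; 0 0 0 0",
  "hand": 0,
  "newtons": 20
}}

```text
clock: 4.1
eef_pos: [0.4492, -0.0959, 0.0789]
ee_rot: [-0.0, 0.71, 0.705, 0.001]
wrist_force: [-2.3, 3.9, 5.0]
grip_width: 0.0216
```

>>> {"op": "send_rows", "data": {
  "targets": "0 -6.7 2.3 0; 0 -5.4 2.7 0; 0 -5.2 3.2 0; 0 -4.9 3.6 0; 0 -4.5 4.2 0; 0 -4 4.6 0; 0 -3.5 4.9 0; 0 -3.1 5.3 0; 0 0 0 0"
}}

```text
clock: 5.0
eef_pos: [0.411, -0.0958, 0.0469]
ee_rot: [-0.0, 0.71, 0.704, -0.0]
wrist_force: [1.2, 5.2, -1.9]
grip_width: 0.0216
```

>>> {"op": "send_rows", "data": {
  "targets": "0 0 0 0; 0 0 0 0; 0 0 0 0",
  "hand": 0.5
}}

```text
clock: 5.3
eef_pos: [0.4115, -0.0967, 0.0476]
ee_rot: [0.0, 0.71, 0.704, -0.0]
wrist_force: [0.5, -0.7, -0.4]
grip_width: 0.0383
```

>>> {"op": "send_rows", "data": {
  "targets": "0 -5 -20 0; 0 -5 -30 0; 0 0 -40 0; 0 0 -20 0; 0 0 0 0"
}}

```text
clock: 5.8
eef_pos: [0.4033, -0.0965, 0.1604]
ee_rot: [0.002, 0.71, 0.704, 0.002]
wrist_force: [-0.7, 0.6, -0.5]
grip_width: 0.0434
```

Run:
```python
from h import *
f,K,E=snap("scene"); crop(f,260,230,360,305,8,"sc3")
print(proj([.4697-.061,-.0955,.056],K,E),proj([.4697-.021,-.0955,.094],K,E))
th=-.007; c=np.array([.5205,-.0955])
# left tab point 24mm out
for lab,s in(("L",1),("R",-1)):
    v=np.array([-.05075-.024,s*.078]); w=c+[np.cos(th)*v[0]-np.sin(th)*v[1],np.sin(th)*v[0]+np.cos(th)*v[1]]; print(lab,w,toolmove([*w,.107+.004-.019],np.pi/2+th))
```

```text
[324.93020604 277.54933761] [316.39808682 263.64314471]
L [ 0.44629783 -0.01697867] (array([79.7, 43.1, 66.8]), np.float64(-0.0010367117643204082), array([ 0.4024, -0.0964,  0.1586]), np.float64(1.5628))
R [ 0.44520584 -0.17297484] (array([-76.3,  43.3,  66.7]), np.float64(-0.0010367117643204082), array([ 0.4024, -0.0964,  0.1586]), np.float64(1.5628))
```

View pics/sc3.png

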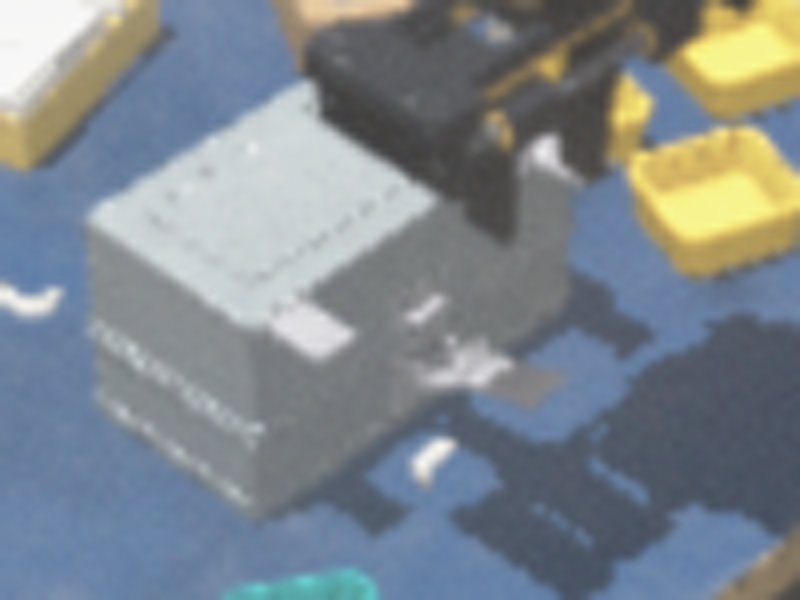

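The lever now leans out with its tip at crop (500,365), so the latch is open. Now the left tab.

>>> {"op": "send_rows", "data": {
  "targets": "27 14 0 0; 27 14 0 0; 25.7 15 0 0; 0 0 0 0; 0 0 25 0; 0 0 25 0; 0 0 16 0; 0 0 0 0; 0 0 0 0"
}}

```text
clock: 6.75
eef_pos: [0.4447, -0.0174, 0.0914]
ee_rot: [-0.0, 0.71, 0.704, -0.001]
wrist_force: [1.1, -0.4, 0.3]
grip_width: 0.0441
```

>>> {"op": "send_rows", "data": {
  "targets": "0 0 0 0; 0 0 0 0; 0 0 0 0; 0 0 0 0; 0 0 0 0",
  "hand": 0,
  "newtons": 30
}}

```text
clock: 7.25
eef_pos: [0.4455, -0.0175, 0.0921]
ee_rot: [0.0, 0.71, 0.704, 0.0]
wrist_force: [-1.1, -5.5, 4.1]
grip_width: 0.021
```

Run:
```python
import numpy as np
# point 24 out => (-125.5,57)
r=np.hypot(125.5,57);a=np.arctan2(57,125.5); t=np.append(np.arange(0,2.0,.1),1.97)
x=-r*np.cos(a+t); z=r*np.sin(a+t)
print("; ".join(f"0 {dx:.0f} {-dz:.0f} 0" for dx,dz in np.c_[np.diff(np.round(x)),np.diff(np.round(z))]))
```

```text
0 7 -12 0; 0 7 -12 0; 0 9 -11 0; 0 10 -9 0; 0 10 -9 0; 0 12 -8 0; 0 12 -6 0; 0 12 -6 0; 0 14 -4 0; 0 13 -2 0; 0 14 -2 0; 0 14 -0 0; 0 13 2 0; 0 14 3 0; 0 13 4 0; 0 13 5 0; 0 12 7 0; 0 11 8 0; 0 11 9 0; 0 6 7 0
```

>>> {"op": "send_rows", "data": {
  "targets": "0 7 -12 0; 0 7 -12 0; 0 9 -11 0; 0 10 -9 0; 0 10 -9 0; 0 12 -8 0; 0 12 -6 0; 0 12 -6 0; 0 14 -4 0; 0 0 0 0"
}}

```text
clock: 8.25
eef_pos: [0.5392, -0.018, 0.1692]
ee_rot: [0.0, 0.71, 0.704, -0.001]
wrist_force: [1.1, -4.7, -1.6]
grip_width: 0.0213
```

Run:
```python
from h import *
print(ctrl.get_state()["wrist_force"],ctrl.get_state()["eef_pos"])
f,K,E=snap("scene"); crop(f,240,180,400,300,5,"sc4")
```

```text
[ 1.1490322  -4.74066841 -1.57671435] [ 0.53922511 -0.01798454  0.16921547]
```

View pics/sc4.png

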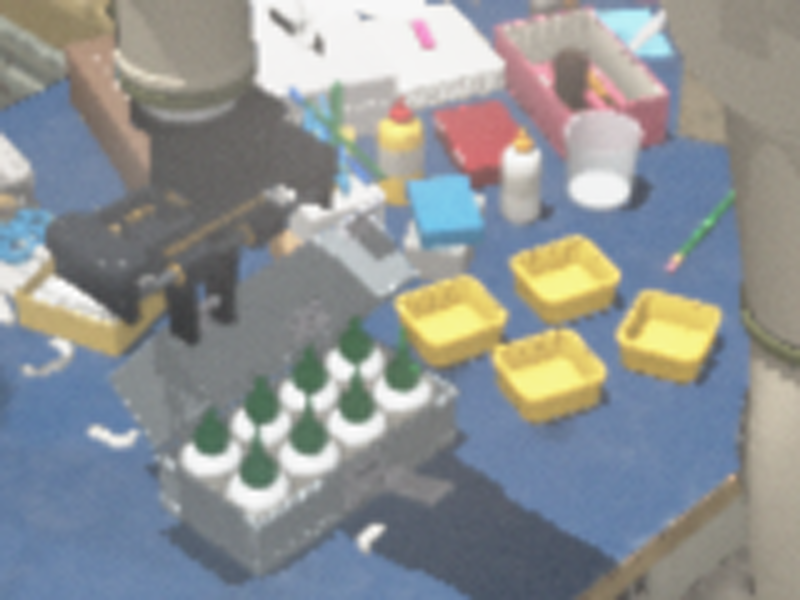

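The lid is at about 0.9 rad in the grip and the eight bottles are standing in the case. I continue the arc.

>>> {"op": "send_rows", "data": {
  "targets": "0 13 -2 0; 0 14 -2 0; 0 14 0 0; 0 13 2 0; 0 14 3 0; 0 13 4 0; 0 13 5 0; 0 12 7 0; 0 11 8 0; 0 11 9 0; 0 5 5 0; 0 0 0 0"
}}

```text
clock: 9.5
eef_pos: [0.6722, -0.0185, 0.1299]
ee_rot: [0.001, 0.71, 0.704, 0.0]
wrist_force: [4.1, -2.4, -0.7]
grip_width: 0.021
```

>>> {"op": "send_rows", "data": {
  "targets": "0 0 0 0; 0 0 0 0; 0 0 0 0",
  "hand": 0.5
}}

```text
clock: 9.8
eef_pos: [0.6709, -0.0176, 0.1299]
ee_rot: [-0.0, 0.71, 0.705, 0.0]
wrist_force: [0.2, 0.1, -0.8]
grip_width: 0.0378
```

>>> {"op": "send_rows", "data": {
  "targets": "0 0 -30 0; 0 0 -40 0; 30 0 -20 0; 35 -35 0 0; 35 -35 0 0; 35 -35 0 0; 35 -35 0 0; 35 -35 0 0; 35 -30 0 0; 0 -25 0 0; 0 0 0 0"
}}

```text
clock: 10.9
eef_pos: [0.4399, 0.2251, 0.22]
ee_rot: [-0.001, 0.708, 0.706, 0.0]
wrist_force: [0.1, -0.7, -0.1]
grip_width: 0.0433
```

```bash
python3 - <<'E'
from h import *
print(ctrl.get_state()["eef_pos"])
f,K,E=snap("top")
for r in tubs(f,K,E): print(np.round(r[0]),np.round(r[1]),round(r[2],1))
crop(f,240,190,440,320,4,"top5")
g,K2,E2=snap("scene")
hsv=cv2.cvtColor(g,cv2.COLOR_BGR2HSV)
crop(g,250,180,350,305,6,"sc5")
E
python3 - <<'E'
import cv2,numpy as np
a=cv2.imread("pics/top5.png"); b=cv2.imread("pics/sc5.png")
b=cv2.resize(b,None,fx=.8,fy=.8); c=np.zeros((600,800,3),np.uint8)
a=a[:,:]; 
a=cv2.resize(a[:,:480],None,fx=.85,fy=.85)
c[:a.shape[0],:a.shape[1]]=a; x0=a.shape[1]; bb=b[:600,:800-x0]; c[:bb.shape[0],x0:x0+bb.shape[1]]=bb; cv2.imwrite("pics/m5.png",c)
E
```

```text
[0.43994683 0.22514165 0.22004988]
[ 421. -378.] [64. 67.] 20.1
[ 456. -280.] [67. 64.] 69.3
[ 523. -376.] [67. 65.] 71.3
[ 552. -277.] [67. 65.] 72.2
```

View pics/m5.png

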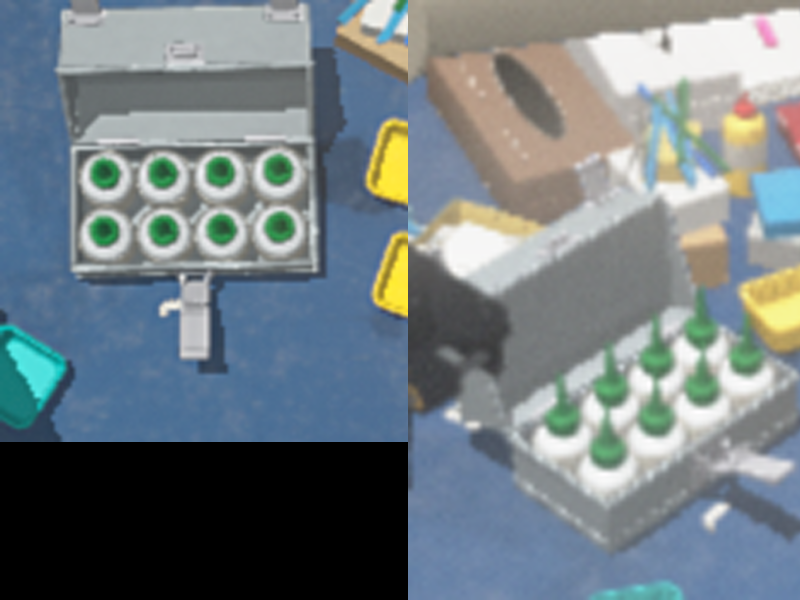

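The lid leans back past upright, the latch is out, and the eight bottles stand in two rows of four. I measure the bottles by their green nozzles in both views.

```bash
cat >> h.py <<'E'
def greens(f,lo=15,hi=300,box=None):
    hsv=cv2.cvtColor(f,cv2.COLOR_BGR2HSV); m=cv2.inRange(hsv,(55,110,30),(82,255,255))
    n,l,s,c=cv2.connectedComponentsWithStats(m)
    return [(c[i],s[i]) for i in range(1,n) if lo<s[i,4]<hi and (box is None or (box[0]<c[i][0]<box[2] and box[1]<c[i][1]<box[3]))]
E
python3 - <<'E'
from h import *
f,K,E=snap("top"); P=[]
for c,s in greens(f,15,300,(250,215,325,265)):
    p=onz(c,.075,K,E); P.append(p[:2]); print(c.round(1),s[4],p.round(4))
P=np.array(P); print(P.mean(0))
hsv=cv2.cvtColor(f,cv2.COLOR_BGR2HSV)
g,K2,E2=snap("scene")
print("tips scene")
for c,s in greens(g,10,300,(260,220,390,305)): print(c.round(1),s)
for p in P: print(p.round(4),proj([*p,.107],K2,E2).round(1),proj([*p,.075],K2,E2).round(1))
E
```

```text
[270.4 240.5] 51 [ 0.5432 -0.0264  0.075 ]
[287.4 240.5] 51 [ 0.5419 -0.0728  0.075 ]
[304.2 239.9] 48 [ 0.5422 -0.1185  0.075 ]
[321.3 239.5] 45 [ 0.542  -0.1653  0.075 ]
[304.7 256.8] 49 [ 0.4955 -0.119   0.075 ]
[321.7 256.3] 49 [ 0.4955 -0.1653  0.075 ]
[270.4 257.5] 50 [ 0.4962 -0.0258  0.075 ]
[287.6 257.3] 51 [ 0.4953 -0.0726  0.075 ]
[ 0.51898272 -0.09571883]
tips scene
[ 0.5432 -0.0264] [282.1 257.7] [282.5 264.8]
[ 0.5419 -0.0728] [292.3 251.6] [292.6 258.7]
[ 0.5422 -0.1185] [301.7 245.5] [301.9 252.6]
[ 0.542  -0.1653] [311.1 239.6] [311.2 246.6]
[ 0.4955 -0.119 ] [311.3 251.3] [311.4 258.5]
[ 0.4955 -0.1653] [320.6 245.3] [320.6 252.4]
[ 0.4962 -0.0258] [291.6 264.1] [291.9 271.3]
[ 0.4953 -0.0726] [301.8 257.7] [301.9 264.8]
```

>>> {"op": "send_rows", "data": {
  "targets": "-30 4 0 0; -30 4 0 0; -30 4 0 0; -30 4 0 0; -30 4 0 0; -30 4 0 0; -30 4 0 0; -30 4 0 0; -30 4 0 0; -30 4 0 0; -30 4 0 0; -30 4 0 0; -30 6 0 0; 0 0 25 0.13; 0 0 25 0.13; 0 0 0 0.13; 0 0 0 0.13; 0 0 0 0.13; 0 0 0 0.13",
  "hand": 0.55
}}

```text
clock: 13.0
eef_pos: [0.4941, -0.1684, 0.1697]
ee_rot: [0.0, 0.926, 0.378, -0.0]
wrist_force: [-0.4, -0.7, -1.0]
grip_width: 0.048
```

Run:
```python
from h import *
print(ctrl.get_state()["qpos"].round(2))
print(toolmove([.496,-.1655,.0595],np.pi/4))
```

```text
[-0.55  0.18  0.88  1.84 -0.15  1.19  1.15]
(array([  3.4,  -0.8, 110.2]), np.float64(-0.009538635195375011), array([ 0.4941, -0.1684,  0.1697]), np.float64(0.7759))
```

>>> {"op": "send_rows", "data": {
  "targets": "3.4 -0.8 20 0; 0 0 25 0; 0 0 25 0; 0 0 20 0; 0 0 12 0; 0 0 8 0; 0 0 0 0"
}}

```text
clock: 13.7
eef_pos: [0.4957, -0.1646, 0.0593]
ee_rot: [-0.0, 0.924, 0.381, -0.001]
wrist_force: [0.5, 1.7, 0.1]
grip_width: 0.0481
```

>>> {"op": "send_rows", "data": {
  "targets": "0 0 0 0; 0 0 0 0; 0 0 0 0; 0 0 0 0; 0 0 0 0",
  "hand": 0,
  "newtons": 15
}}

```text
clock: 14.2
eef_pos: [0.4964, -0.164, 0.0601]
ee_rot: [0.0, 0.924, 0.382, 0.001]
wrist_force: [-0.2, 1.2, 2.8]
grip_width: 0.0243
```

>>> {"op": "send_rows", "data": {
  "targets": "0 0 -5 0; 0 0 -10 0; 0 0 -15 0; 0 0 -20 0; 0 0 -25 0; 0 0 -25 0; 0 0 -25 0; 0 0 0 0"
}}

```text
clock: 15.0
eef_pos: [0.4975, -0.165, 0.1888]
ee_rot: [0.001, 0.924, 0.381, 0.003]
wrist_force: [-0.2, 0.6, -0.1]
grip_width: 0.0239
```

Run:
```python
from h import *
f,K,E=snap("scene"); crop(f,250,180,410,300,5,"sc6")
t,K,E=snap("top")
for r in tubs(t,K,E): print(np.round(r[0]),np.round(r[1]),round(r[2],1))
print(toolmove([.523,-.376,.184],np.pi/4))
```

```text
[ 421. -378.] [64. 67.] 20.1
[ 457. -280.] [67. 63.] 69.7
[ 523. -376.] [67. 65.] 71.2
[ 552. -277.] [67. 65.] 72.2
(array([-130.3,  169.1,    1.5]), np.float64(-0.002377507035679738), array([ 0.4961, -0.1642,  0.1856]), np.float64(0.783))
```

View pics/sc6.png

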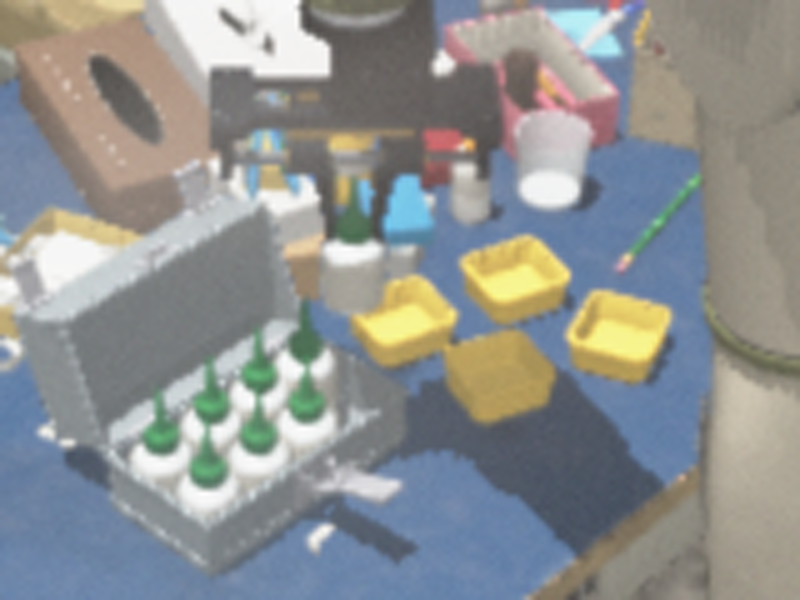

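Bottle 1 is clear of the case, held at crop (350,265), and seven are left standing. I carry it to the far tub.

>>> {"op": "send_rows", "data": {
  "targets": "-8 10 0 0; -14 18 0 0; -18 24 0 0; -18 24 0 0; -18 24 0 0; -18 24 0 0; -18 23 0 0; -12 15 0 0; -6 7 0 0; 0 0 0 0; 0 0 0 0"
}}

```text
clock: 16.2
eef_pos: [0.523, -0.3747, 0.1842]
ee_rot: [-0.001, 0.924, 0.382, -0.0]
wrist_force: [0.1, -0.2, -0.3]
grip_width: 0.0239
```

Run:
```python
from h import *
print(toolmove([.523,-.376,.0605],np.pi/4))
```

```text
(array([ -0.9,   1.1, 123.7]), np.float64(-0.001934728024729715), array([ 0.523 , -0.3747,  0.1842]), np.float64(0.7835))
```

>>> {"op": "send_rows", "data": {
  "targets": "-1 1 20 0; 0 0 25 0; 0 0 25 0; 0 0 25 0; 0 0 15 0; 0 0 8 0; 0 0 4 0; 0 0 2 0; 0 0 0 0; 0 0 0 0"
}}

```text
clock: 17.2
eef_pos: [0.5233, -0.3774, 0.0615]
ee_rot: [0.0, 0.924, 0.382, 0.0]
wrist_force: [0.7, 0.0, -0.9]
grip_width: 0.0239
```

>>> {"op": "send_rows", "data": {
  "targets": "0 0 0 0; 0 0 0 0; 0 0 0 0; 0 0 0 0",
  "hand": 0.55
}}

```text
clock: 17.6
eef_pos: [0.523, -0.3771, 0.0608]
ee_rot: [0.0, 0.924, 0.382, 0.0]
wrist_force: [0.5, 0.5, -0.8]
grip_width: 0.045
```

>>> {"op": "send_rows", "data": {
  "targets": "0 0 -15 0; 0 0 -25 0; 0 0 -30 0; 0 0 -30 0; 0 0 -20 0; 15 -20 0 0; 18 -24 0 0; 18 -24 0 0; 18 -24 0 0; 18 -24 0 0; 12 -12 0 0; 0 0 0 0"
}}

```text
clock: 18.8
eef_pos: [0.5035, -0.2139, 0.1816]
ee_rot: [-0.001, 0.924, 0.383, 0.001]
wrist_force: [-0.2, -0.7, 0.5]
grip_width: 0.0481
```

```bash
cat >> h.py <<'E'
def report(name):
    t,K,E=snap("top"); print("tubs",[(np.round(r[0]).tolist(),np.round(r[1]).tolist(),round(r[2])) for r in tubs(t,K,E)])
    for c,s in greens(t,15,300,(250,200,440,320)): print("green",c.round(1),s[4],onz(c,.075,K,E)[:2].round(4))
    crop(t,240,200,440,320,2.4,"t_"+name); g,_,_=snap("scene"); crop(g,250,180,410,300,3,"s_"+name)
    a,b=cv2.imread(f"pics/t_{name}.png"),cv2.imread(f"pics/s_{name}.png"); w=max(a.shape[1],b.shape[1])
    pad=lambda i:cv2.copyMakeBorder(i,0,0,0,w-i.shape[1],0); m=np.vstack([pad(a),pad(b)])[:600]; cv2.imwrite(f"pics/{name}.png",m)
E
python3 - <<'E'
from h import *
report("r1")
print(toolmove([.496,-.119,.17],np.pi/4))
E
```

```text
tubs [([421.0, -378.0], [64.0, 68.0], 20), ([523.0, -376.0], [67.0, 65.0], 71)]
green [270.4 240.5] 51 [ 0.5432 -0.0264]
green [287.3 240.5] 47 [ 0.5419 -0.0726]
green [399.4 244.5] 50 [ 0.5223 -0.3773]
green [270.3 257.4] 49 [ 0.4964 -0.0257]
green [285.8 256.3] 19 [ 0.4984 -0.0677]
(array([ 64.1, -74.3,  11.6]), np.float64(-0.0020876838835803824), array([ 0.503 , -0.2169,  0.1816]), np.float64(0.7833))
```

View pics/r1.png

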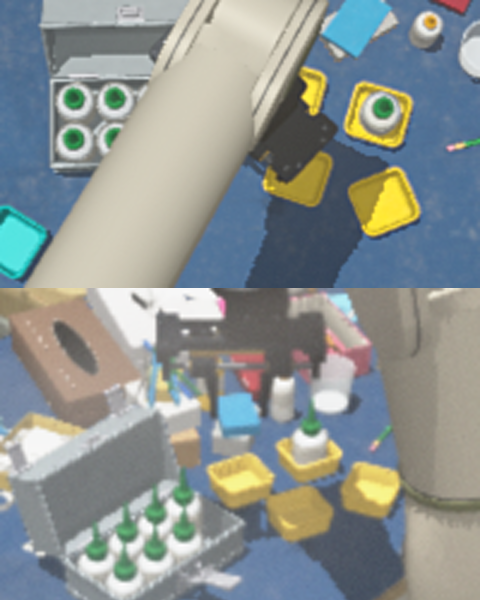

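Bottle 1 stands in the far tub at world (0.522,-0.377), and the other seven are unmoved. Next bottle.

>>> {"op": "send_rows", "data": {
  "targets": "16 -18 3 0; 20 -23 3 0; 20 -23 3 0; 8 -10 3 0; 0 0 0 0; 0 0 25 0; 0 0 30 0; 0 0 25 0; 0 0 15 0; 0 0 10 0; 0 0 5 0; 0 0 0 0"
}}

```text
clock: 20.1
eef_pos: [0.4961, -0.1194, 0.0588]
ee_rot: [0.0, 0.924, 0.381, -0.0]
wrist_force: [-0.9, 0.2, -0.1]
grip_width: 0.0478
```

Run:
```python
from h import *
print(toolmove([.496,-.119,.0595],np.pi/4))
```

```text
(array([ 0.2, -0.4, -0.7]), np.float64(-0.0029805616708182825), array([ 0.4961, -0.1194,  0.0588]), np.float64(0.7824))
```

>>> {"op": "send_rows", "data": {
  "targets": "0 0 0 0; 0 0 0 0; 0 0 0 0; 0 0 0 0; 0 0 0 0",
  "hand": 0
}}

```text
clock: 20.6
eef_pos: [0.4963, -0.1187, 0.059]
ee_rot: [-0.0, 0.924, 0.382, 0.0]
wrist_force: [0.9, 0.3, 1.5]
grip_width: 0.0238
```

>>> {"op": "send_rows", "data": {
  "targets": "0 0 -5 0; 0 0 -10 0; 0 0 -15 0; 0 0 -20 0; 0 0 -25 0; 0 0 -25 0; 0 0 -25 0; -10 5 0 0; -20 11 0 0; -26 14 0 0; -26 15 0 0; -26 15 0 0; -26 15 0 0; -26 15 0 0; -26 15 0 0; -25 13 0 0; -16 8 0 0; -8 4 0 0; 0 0 0 0; 0 0 0 0"
}}

```text
clock: 22.6
eef_pos: [0.4214, -0.3761, 0.1837]
ee_rot: [-0.0, 0.924, 0.382, 0.0]
wrist_force: [0.1, 1.1, -1.1]
grip_width: 0.0239
```

Run:
```python
from h import *
t,K,E=snap("top"); print("tubs",[(np.round(r[0]).tolist(),np.round(r[1]).tolist(),round(r[2])) for r in tubs(t,K,E)])
print(toolmove([.421,-.378,.0595],np.pi/4))
```

```text
tubs [([552.0, -277.0], [67.0, 65.0], 72)]
(array([ -2.2,   1.1, 124.1]), np.float64(-0.0010896738673009665), array([ 0.4217, -0.3758,  0.1837]), np.float64(0.7843))
```

```bash
cat >> h.py <<'E'
def scenetubs(box=(300,200,420,300)):
    g,K,E=snap("scene"); hsv=cv2.cvtColor(g,cv2.COLOR_BGR2HSV); m=cv2.inRange(hsv,(20,130,90),(35,255,255))
    n,l,s,c=cv2.connectedComponentsWithStats(m)
    for i in range(1,n):
        if s[i,4]>60 and box[0]<c[i][0]<box[2] and box[1]<c[i][1]<box[3]: print("px",c[i].round(1),s[i],onz(c[i],.018,K,E)[:2].round(3))
E
python3 - <<'E'
from h import *
scenetubs()
E
```

```text
px [328.9 240.9] [321 237  19  13  89] [ 0.567 -0.287]
px [374.1 246.7] [365 240  17  15 114] [ 0.42 -0.38]
px [349.8 251.1] [340 247  19  11  78] [ 0.469 -0.297]
```

>>> {"op": "send_rows", "data": {
  "targets": "-2.2 1 20 0; 0 0 25 0; 0 0 25 0; 0 0 25 0; 0 0 15 0; 0 0 8 0; 0 0 4 0; 0 0 2 0; 0 0 0 0; 0 0 0 0"
}}

```text
clock: 23.7
eef_pos: [0.4206, -0.3793, 0.0604]
ee_rot: [0.0, 0.924, 0.382, 0.0]
wrist_force: [-0.5, -0.5, -1.1]
grip_width: 0.024
```

>>> {"op": "send_rows", "data": {
  "targets": "0 0 0 0; 0 0 0 0; 0 0 0 0; 0 0 0 0",
  "hand": 0.55
}}

```text
clock: 24.1
eef_pos: [0.4203, -0.3791, 0.0598]
ee_rot: [0.0, 0.924, 0.382, 0.0]
wrist_force: [0.2, 0.5, -0.6]
grip_width: 0.045
```

>>> {"op": "send_rows", "data": {
  "targets": "0 0 -15 0; 0 0 -25 0; 0 0 -30 0; 0 0 -30 0; 0 0 -20 0; 15 -7 0 0; 24 -12 0 0; 26 -13 0 0; 26 -13 0 0; 26 -13 0 0; 26 -13 0 0; 26 -13 0 0; 26 -13 0 0; 26 -14 0 0; 20 -19 0 0; 15 -16 0 0; 0 0 0 0; 0 0 0 0"
}}

```text
clock: 25.9
eef_pos: [0.4988, -0.0953, 0.1805]
ee_rot: [-0.0, 0.924, 0.382, 0.0]
wrist_force: [0.1, -0.3, 0.4]
grip_width: 0.0478
```

Run:
```python
from h import *
t,K,E=snap("top"); print("tubs",[(np.round(r[0]).tolist(),np.round(r[1]).tolist(),round(r[2])) for r in tubs(t,K,E)])
for c,s in greens(t,15,300,(250,200,440,320)): print("green",c.round(1),s[4],onz(c,.075,K,E)[:2].round(4))
print(toolmove([.496,-.0725,.0595],np.pi/4))
```

```text
tubs [([421.0, -378.0], [64.0, 67.0], 20), ([456.0, -280.0], [67.0, 64.0], 70), ([523.0, -376.0], [67.0, 65.0], 71), ([552.0, -277.0], [67.0, 65.0], 72)]
green [321.3 239.5] 43 [ 0.5421 -0.1652]
green [399.2 244.4] 46 [ 0.5225 -0.377 ]
green [401.3 281.9] 50 [ 0.4199 -0.3773]
(array([ 14.5, -18.7, 120.9]), np.float64(-0.00328489242465535), array([ 0.4988, -0.096 ,  0.1804]), np.float64(0.7821))
```

>>> {"op": "send_rows", "data": {
  "targets": "8 -10 3 0; 6.5 -8.7 3 0; 0 0 0 0; 0 0 25 0; 0 0 30 0; 0 0 30 0; 0 0 15 0; 0 0 9 0; 0 0 5 0; 0 0 0 0"
}}

```text
clock: 26.95
eef_pos: [0.4961, -0.0717, 0.06]
ee_rot: [0.0, 0.924, 0.382, 0.0]
wrist_force: [0.1, -0.3, -0.3]
grip_width: 0.0478
```

>>> {"op": "send_rows", "data": {
  "targets": "0 0 0 0; 0 0 0 0; 0 0 0 0; 0 0 0 0; 0 0 0 0",
  "hand": 0
}}

```text
clock: 27.45
eef_pos: [0.4961, -0.0714, 0.06]
ee_rot: [-0.0, 0.924, 0.382, 0.0]
wrist_force: [0.2, 1.0, 2.3]
grip_width: 0.0241
```

>>> {"op": "send_rows", "data": {
  "targets": "0 0 -5 0; 0 0 -10 0; 0 0 -15 0; 0 0 -20 0; 0 0 -25 0; 0 0 -25 0; 0 0 -25 0; 0 0 0 0"
}}

```text
clock: 28.25
eef_pos: [0.4976, -0.072, 0.1886]
ee_rot: [0.0, 0.924, 0.381, 0.003]
wrist_force: [0.6, 0.3, 0.5]
grip_width: 0.0238
```

Run:
```python
from h import *
t,K,E=snap("top"); print("tubs",[(np.round(r[0]).tolist(),np.round(r[1]).tolist(),round(r[2])) for r in tubs(t,K,E)])
print(toolmove([.552,-.277,.1845],np.pi/4))
```

```text
tubs [([421.0, -378.0], [64.0, 67.0], 20), ([456.0, -280.0], [67.0, 64.0], 69), ([523.0, -376.0], [67.0, 65.0], 71), ([552.0, -277.0], [67.0, 65.0], 72)]
(array([-105.7,  184.5,    2.2]), np.float64(-0.002543821986912942), array([ 0.4968, -0.0717,  0.1868]), np.float64(0.7829))
```

>>> {"op": "send_rows", "data": {
  "targets": "-6 10 0 0; -11 19 0 0; -14 25 0 0; -14 25 0 0; -14 25 0 0; -14 25 0 0; -14 24 0 0; -11 19 0 0; -7.7 12.5 2 0; 0 0 0 0; 0 0 0 0"
}}

```text
clock: 29.4
eef_pos: [0.5506, -0.2766, 0.1822]
ee_rot: [-0.0, 0.924, 0.381, -0.001]
wrist_force: [0.3, 0.8, -1.7]
grip_width: 0.0239
```

Run:
```python
from h import *
scenetubs()
print(toolmove([.552,-.277,.060],np.pi/4))
```

```text
px [328.4 242.7] [322 237  15  13  94] [ 0.561 -0.278]
(array([1.000e-01, 1.700e+00, 1.223e+02]), np.float64(-0.0019739150105571035), array([ 0.5509, -0.276 ,  0.1823]), np.float64(0.7834))
```

>>> {"op": "send_rows", "data": {
  "targets": "0 1.7 20 0; 0 0 25 0; 0 0 25 0; 0 0 25 0; 0 0 14 0; 0 0 7 0; 0 0 4 0; 0 0 2 0; 0 0 0 0; 0 0 0 0"
}}

```text
clock: 30.45
eef_pos: [0.5526, -0.2783, 0.0614]
ee_rot: [0.0, 0.924, 0.382, 0.0]
wrist_force: [0.5, -0.2, -0.2]
grip_width: 0.0242
```

>>> {"op": "send_rows", "data": {
  "targets": "0 0 0 0; 0 0 0 0; 0 0 0 0; 0 0 0 0",
  "hand": 0.55
}}

```text
clock: 30.85
eef_pos: [0.5523, -0.2781, 0.0608]
ee_rot: [0.0, 0.924, 0.382, 0.0]
wrist_force: [-0.5, -0.5, -0.0]
grip_width: 0.0454
```

>>> {"op": "send_rows", "data": {
  "targets": "0 0 -15 0; 0 0 -25 0; 0 0 -30 0; 0 0 -30 0; 0 0 -20 0; 10 -15 0 0; 14 -22 0 0; 17 -25 0 0; 17 -25 0 0; 17 -25 0 0; 17 -25 0 0; 17 -25 0 0; 15 -22 0 0; 14 -18 0 0; 0 0 0 0; 0 0 0 0"
}}

```text
clock: 32.45
eef_pos: [0.5078, -0.0377, 0.1815]
ee_rot: [-0.0, 0.924, 0.382, 0.001]
wrist_force: [-0.4, -0.8, -0.2]
grip_width: 0.0474
```

Run:
```python
from h import *
t,K,E=snap("top"); print("tubs",[(np.round(r[0]).tolist(),np.round(r[1]).tolist(),round(r[2])) for r in tubs(t,K,E)])
for c,s in greens(t,15,300,(250,200,440,320)): print("green",c.round(1),s[4],onz(c,.075,K,E)[:2].round(4))
print(toolmove([.496,-.026,.0595],np.pi/4))
```

```text
tubs [([421.0, -378.0], [64.0, 67.0], 20), ([456.0, -280.0], [67.0, 64.0], 69), ([523.0, -376.0], [67.0, 65.0], 71), ([552.0, -277.0], [67.0, 65.0], 72)]
green [362.5 235.1] 44 [ 0.5513 -0.2783]
green [304.1 240. ] 46 [ 0.5422 -0.1184]
green [321.3 239.5] 47 [ 0.5421 -0.1654]
green [399.3 244.5] 49 [ 0.5223 -0.3772]
green [401.4 281.9] 51 [ 0.4199 -0.3774]
(array([  0.4, -17.2, 121.8]), np.float64(-0.0033544065887434193), array([ 0.5077, -0.0385,  0.1813]), np.float64(0.782))
```

>>> {"op": "send_rows", "data": {
  "targets": "0.4 -10 3 0; 0 -7.2 3 0; 0 0 0 0; 0 0 25 0; 0 0 30 0; 0 0 30 0; 0 0 15 0; 0 0 10 0; 0 0 5 0; 0 0 0 0"
}}

```text
clock: 33.5
eef_pos: [0.496, -0.0253, 0.06]
ee_rot: [0.0, 0.924, 0.381, 0.0]
wrist_force: [-0.9, 0.6, 0.2]
grip_width: 0.0477
```

>>> {"op": "send_rows", "data": {
  "targets": "0 0 0 0; 0 0 0 0; 0 0 0 0; 0 0 0 0; 0 0 0 0",
  "hand": 0
}}

```text
clock: 34.0
eef_pos: [0.496, -0.0249, 0.06]
ee_rot: [-0.0, 0.924, 0.382, 0.0]
wrist_force: [0.7, 0.5, 2.0]
grip_width: 0.0239
```

>>> {"op": "send_rows", "data": {
  "targets": "0 0 -5 0; 0 0 -10 0; 0 0 -15 0; 0 0 -20 0; 0 0 -25 0; 0 0 -25 0; 0 0 -25 0; 0 0 0 0"
}}

```text
clock: 34.8
eef_pos: [0.4975, -0.0254, 0.1886]
ee_rot: [-0.0, 0.924, 0.381, 0.003]
wrist_force: [0.0, 0.6, -1.3]
grip_width: 0.0241
```

Run:
```python
from h import *
t,K,E=snap("top"); print("tubs",[(np.round(r[0]).tolist(),np.round(r[1]).tolist(),round(r[2])) for r in tubs(t,K,E)])
print(toolmove([.456,-.280,.1845],np.pi/4))
```

```text
tubs [([421.0, -378.0], [64.0, 67.0], 20), ([456.0, -280.0], [67.0, 64.0], 69), ([523.0, -376.0], [67.0, 65.0], 71), ([552.0, -277.0], [67.0, 65.0], 72)]
(array([-208.7,  152. ,    1.6]), np.float64(-0.002529766737625394), array([ 0.4967, -0.0251,  0.1868]), np.float64(0.7829))
```

>>> {"op": "send_rows", "data": {
  "targets": "-10 7 0 0; -17 12 0 0; -22 16 0 0; -22 16 0 0; -22 16 0 0; -22 16 0 0; -22 16 0 0; -22 16 0 0; -20 15 0 0; -16 12 1 0; -9 7 1 0; -4.7 3 0 0; 0 0 0 0; 0 0 0 0"
}}

```text
clock: 36.25
eef_pos: [0.4548, -0.2797, 0.1824]
ee_rot: [-0.0, 0.924, 0.382, -0.0]
wrist_force: [-0.2, -0.2, 0.1]
grip_width: 0.0237
```

Run:
```python
from h import *
scenetubs()
print(toolmove([.456,-.280,.060],np.pi/4))
```

```text
(array([  0.2,   1.2, 122.5]), np.float64(-0.0015770812543696167), array([ 0.4551, -0.2794,  0.1825]), np.float64(0.7838))
```

Run:
```python
from h import *
report("r4")
```

```text
tubs []
green [270.4 240.5] 51 [ 0.5432 -0.0264]
green [287.4 240.5] 50 [ 0.5421 -0.0727]
green [304.1 240. ] 45 [ 0.5422 -0.1183]
green [321.2 239.5] 44 [ 0.5421 -0.1652]
```

View pics/r4.png

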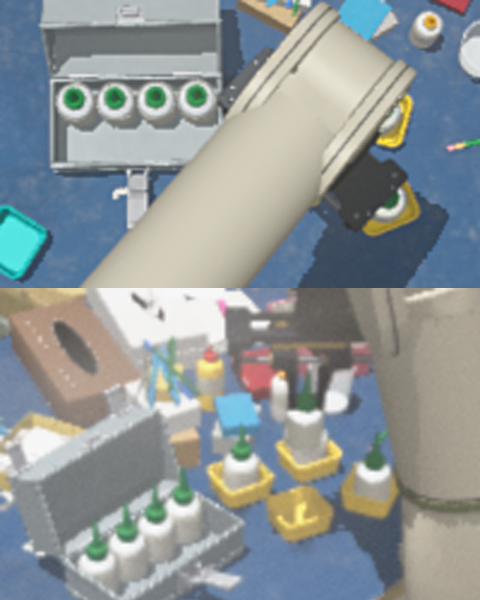

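The tub below the held bottle, at pic (300,515), is where it was. The other three tubs hold bottles and four remain in the case. I lower.

>>> {"op": "send_rows", "data": {
  "targets": "0 1.2 20 0; 0 0 25 0; 0 0 25 0; 0 0 25 0; 0 0 14 0; 0 0 7 0; 0 0 4 0; 0 0 2 0; 0 0 0 0; 0 0 0 0"
}}

```text
clock: 37.4
eef_pos: [0.4563, -0.2811, 0.0613]
ee_rot: [0.0, 0.924, 0.382, 0.0]
wrist_force: [-1.0, 0.4, 0.1]
grip_width: 0.0236
```

>>> {"op": "send_rows", "data": {
  "targets": "0 0 0 0; 0 0 0 0; 0 0 0 0; 0 0 0 0",
  "hand": 0.55
}}

```text
clock: 37.8
eef_pos: [0.4559, -0.2809, 0.0608]
ee_rot: [0.0, 0.924, 0.382, 0.0]
wrist_force: [0.8, 0.1, 0.8]
grip_width: 0.045
```

>>> {"op": "send_rows", "data": {
  "targets": "0 0 -15 0; 0 0 -25 0; 0 0 -30 0; 0 0 -30 0; 0 0 -20 0; 0 0 -10 -0.13; 0 0 0 -0.13; 0 0 0 -0.13; 0 0 0 -0.13; 0 0 0 -0.13; 0 0 0 -0.13; 0 0 0 0; 0 0 0 0"
}}

```text
clock: 39.1
eef_pos: [0.4558, -0.2812, 0.1913]
ee_rot: [0.0, 0.711, 0.703, 0.0]
wrist_force: [-0.8, 0.5, 0.1]
grip_width: 0.0479
```

Run:
```python
from h import *
print(toolmove([.6709,-.0176,.22],np.pi/2-.007))
```

```text
(array([266.2, 211.9, -28.5]), np.float64(-0.005124072204352181), array([ 0.4558, -0.2812,  0.1913]), np.float64(1.5587))
```

>>> {"op": "send_rows", "data": {
  "targets": "12 8 -8 0; 22 18 -8 0; 24 20 -8 0; 24 20 -4 0; 24 20 0 0; 24 20 0 0; 24 20 0 0; 24 20 0 0; 24 20 0 0; 24 20 0 0; 20 16 0 0; 14 8 0 0; 6.2 2 0 0; 0 0 0 0; 0 0 0 0"
}}

```text
clock: 40.6
eef_pos: [0.6693, -0.0179, 0.2191]
ee_rot: [0.0, 0.711, 0.704, -0.0]
wrist_force: [-0.2, -0.3, -0.6]
grip_width: 0.0479
```

Run:
```python
from h import *
print(toolmove([.6709,-.0176,.1299],np.pi/2-.007))
report("r5")
```

```text
(array([ 0.3,  1.6, 89.2]), np.float64(-0.003021226555129708), array([ 0.6693, -0.0179,  0.2191]), np.float64(1.5608))
tubs [([421.0, -378.0], [64.0, 67.0], 20), ([456.0, -280.0], [67.0, 64.0], 69), ([523.0, -376.0], [67.0, 65.0], 71), ([552.0, -277.0], [67.0, 65.0], 72)]
green [362.6 235.1] 48 [ 0.5511 -0.2783]
green [270.4 240.5] 51 [ 0.5432 -0.0264]
green [287.6 240.6] 41 [ 0.5418 -0.0733]
green [304.2 240.1] 42 [ 0.5419 -0.1186]
green [321.7 239.6] 47 [ 0.5418 -0.1664]
green [399.4 244.5] 50 [ 0.5223 -0.3773]
green [364.5 269.5] 52 [ 0.4563 -0.2798]
green [401.4 281.8] 52 [ 0.4201 -0.3774]
```

View pics/r5.png

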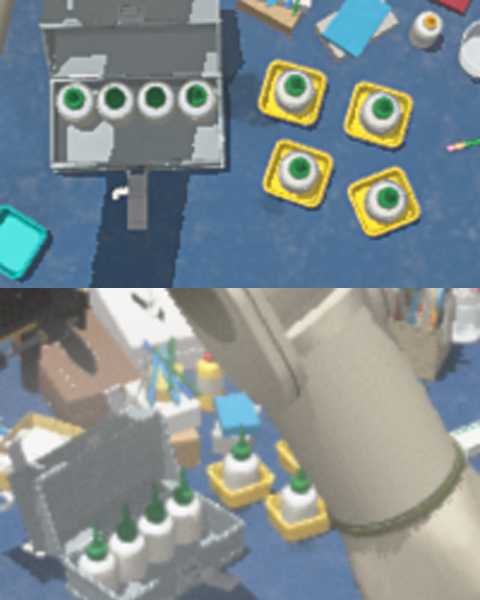

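All four tubs hold an upright bottle and four bottles stand in the case. I pinch the tab again.

>>> {"op": "send_rows", "data": {
  "targets": "0 1.6 20 0; 0 0 30 0; 0 0 20 0; 0 0 12 0; 0 0 7 0; 0 0 0 0"
}}

```text
clock: 41.3
eef_pos: [0.6713, -0.0167, 0.1295]
ee_rot: [-0.0, 0.71, 0.704, -0.0]
wrist_force: [0.1, -0.8, -0.1]
grip_width: 0.0479
```

>>> {"op": "send_rows", "data": {
  "targets": "0 0 0 0; 0 0 0 0; 0 0 0 0; 0 0 0 0; 0 0 0 0",
  "hand": 0,
  "newtons": 30
}}

```text
clock: 41.8
eef_pos: [0.6718, -0.0185, 0.1303]
ee_rot: [0.001, 0.71, 0.704, -0.0]
wrist_force: [1.7, -4.4, 0.1]
grip_width: 0.0214
```

>>> {"op": "send_rows", "data": {
  "targets": "0 -5 -5 0; 0 -11 -9 0; 0 -11 -8 0; 0 -12 -7 0; 0 -13 -5 0; 0 -13 -4 0; 0 -14 -3 0; 0 -13 -2 0; 0 -14 0 0; 0 -14 2 0; 0 -13 2 0; 0 -14 4 0; 0 0 0 0"
}}

```text
clock: 43.1
eef_pos: [0.5238, -0.0178, 0.1655]
ee_rot: [0.001, 0.711, 0.703, 0.0]
wrist_force: [-3.9, -7.9, 6.2]
grip_width: 0.021
```

Run:
```python
from h import *
print(toolmove([.4455,-.0175,.0921],np.pi/2-.007))
report("r6")
```

```text
(array([ -0.5, -78.4,  73.3]), np.float64(-0.0033417822417742826), array([ 0.5238, -0.0178,  0.1655]), np.float64(1.5605))
tubs [([421.0, -378.0], [64.0, 67.0], 20), ([456.0, -280.0], [67.0, 64.0], 69), ([523.0, -376.0], [67.0, 65.0], 71), ([552.0, -277.0], [67.0, 65.0], 72)]
green [362.6 235.1] 48 [ 0.5511 -0.2783]
green [399.4 244.5] 50 [ 0.5223 -0.3773]
green [364.5 269.5] 52 [ 0.4563 -0.2798]
green [401.4 281.8] 52 [ 0.4201 -0.3774]
```

View pics/r6.png

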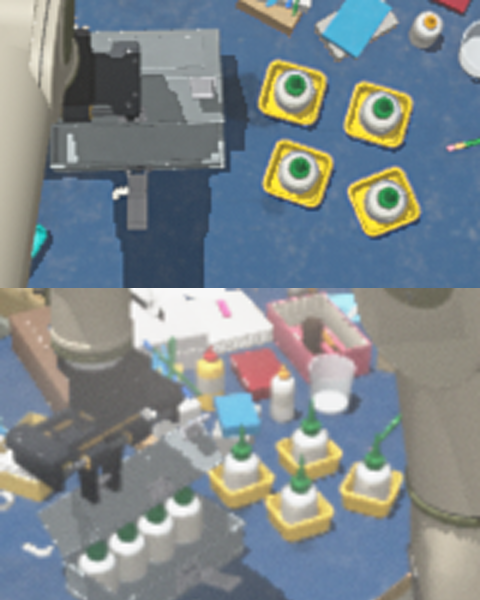

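The lid is in the grip, coming down at about 0.8 rad, and the bottles in the case are still standing. I finish the arc.

>>> {"op": "send_rows", "data": {
  "targets": "0 -12 6 0; 0 -12 6 0; 0 -12 8 0; 0 -10 9 0; 0 -10 9 0; 0 -9 11 0; 0 -7 12 0; 0 -6.5 12 0; 0 0 2 0; 0 0 0 0; 0 0 0 0"
}}

```text
clock: 44.3
eef_pos: [0.4452, -0.0174, 0.0904]
ee_rot: [-0.0, 0.711, 0.703, -0.001]
wrist_force: [-12.0, -12.0, 19.9]
grip_width: 0.0207
```

>>> {"op": "send_rows", "data": {
  "targets": "0 0 -2 0; 0 0 0 0; 0 0 0 0; 0 0 0 0",
  "hand": 0.5
}}

```text
clock: 44.7
eef_pos: [0.4462, -0.0143, 0.0918]
ee_rot: [-0.0, 0.71, 0.704, 0.0]
wrist_force: [0.2, 0.7, 0.4]
grip_width: 0.0409
```

>>> {"op": "send_rows", "data": {
  "targets": "0 0 -20 0; 0 0 -30 0; 0 0 -30 0; -20 -10 0 0; -30 -14 0 0; -28 -14 0 0; 0 0 0 0; 0 0 0 0"
}}

```text
clock: 45.5
eef_pos: [0.4075, -0.0921, 0.1718]
ee_rot: [-0.0, 0.71, 0.704, 0.001]
wrist_force: [0.0, 0.2, -0.1]
grip_width: 0.0434
```

Run:
```python
from h import *
print(toolmove([.409,-.0962,.0445],np.pi/2-.007))
f,K,E=snap("scene"); crop(f,260,230,360,305,8,"sc8")
```

```text
(array([ -4.2,   1.4, 127.3]), np.float64(-0.00151878125162197), array([ 0.4075, -0.0921,  0.1718]), np.float64(1.5623))
```

View pics/sc8.png

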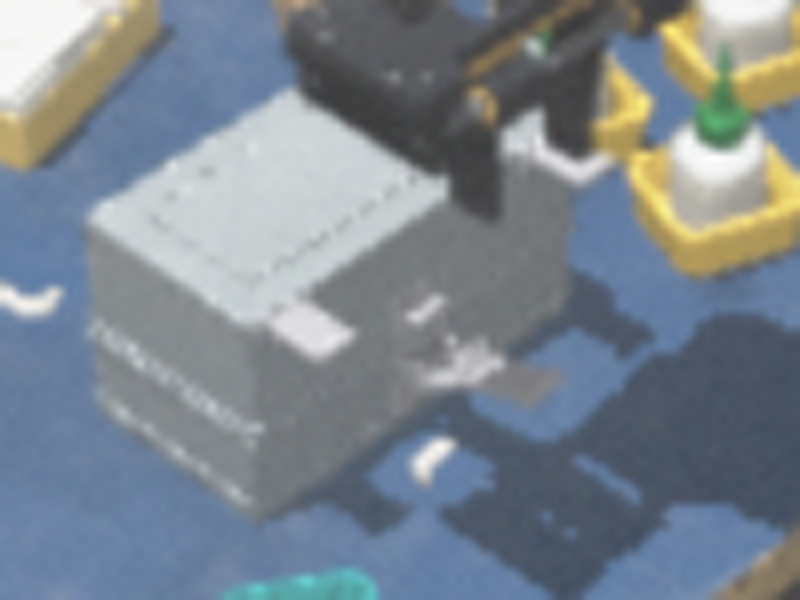

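The lid is down, at the same pixels as before opening, and the lever is out at crop (500,365). I descend on it.

>>> {"op": "send_rows", "data": {
  "targets": "-4.2 1.4 25 0; 0 0 30 0; 0 0 30 0; 0 0 20 0; 0 0 12 0; 0 0 8 0; 0 0 0 0"
}}

```text
clock: 46.25
eef_pos: [0.4084, -0.0959, 0.0457]
ee_rot: [-0.0, 0.709, 0.705, -0.002]
wrist_force: [-0.7, 0.8, 0.7]
grip_width: 0.0435
```

>>> {"op": "send_rows", "data": {
  "targets": "0 0 0 0; 0 0 0 0; 0 0 0 0; 0 0 0 0; 0 0 0 0",
  "hand": 0,
  "newtons": 20
}}

```text
clock: 46.75
eef_pos: [0.4091, -0.0958, 0.047]
ee_rot: [-0.0, 0.71, 0.705, 0.001]
wrist_force: [-1.5, 5.4, 4.0]
grip_width: 0.0219
```

>>> {"op": "send_rows", "data": {
  "targets": "0 0.9 -2.1 0; 0 2.3 -5.5 0; 0 3.1 -5.3 0; 0 3.5 -4.9 0; 0 4 -4.6 0; 0 4.5 -4.2 0; 0 4.9 -3.6 0; 0 5.2 -3.2 0; 0 5.4 -2.7 0; 0 6.7 -2.3 0; 0 2 0 0; 0 0 0 0; 0 0 0 0"
}}

```text
clock: 48.05
eef_pos: [0.4516, -0.096, 0.0858]
ee_rot: [-0.001, 0.71, 0.705, 0.0]
wrist_force: [-3.5, 5.5, 12.3]
grip_width: 0.022
```

>>> {"op": "send_rows", "data": {
  "targets": "0 0 0 0; 0 0 0 0; 0 0 0 0; 0 0 0 0",
  "hand": 0.5
}}

```text
clock: 48.45
eef_pos: [0.4511, -0.0971, 0.085]
ee_rot: [0.0, 0.71, 0.704, -0.0]
wrist_force: [0.5, -0.4, 0.2]
grip_width: 0.0413
```

>>> {"op": "send_rows", "data": {
  "targets": "0 0 -20 0; 0 0 -30 0; 0 0 -40 0; 0 0 -30 0; 30 0 0 0; 30 0 0 0; 30 0 0 0; 30 0 0 0; 30 0 0 0; 30 0 0 0; 30 0 0 0; 30 0 0 0; 30 0 0 0; 30 0 0 0; 0 0 0 0; 0 0 0 0"
}}

```text
clock: 50.05
eef_pos: [0.4536, 0.203, 0.2048]
ee_rot: [0.0, 0.71, 0.705, -0.001]
wrist_force: [-0.3, -0.1, -0.6]
grip_width: 0.0436
```

Run:
```python
from h import *
report("r9")
f,K,E=snap("top"); crop(f,240,205,420,315,4.4,"top9")
g,_,_=snap("scene"); crop(g,250,200,400,310,5,"sc9")
```

```text
tubs [([421.0, -378.0], [64.0, 67.0], 20), ([456.0, -280.0], [67.0, 64.0], 69), ([523.0, -376.0], [67.0, 65.0], 71), ([552.0, -277.0], [67.0, 65.0], 72)]
green [362.6 235.1] 48 [ 0.5511 -0.2783]
green [399.4 244.5] 50 [ 0.5223 -0.3773]
green [364.5 269.5] 52 [ 0.4563 -0.2798]
green [401.4 281.9] 53 [ 0.4199 -0.3774]
```

View pics/sc9.png

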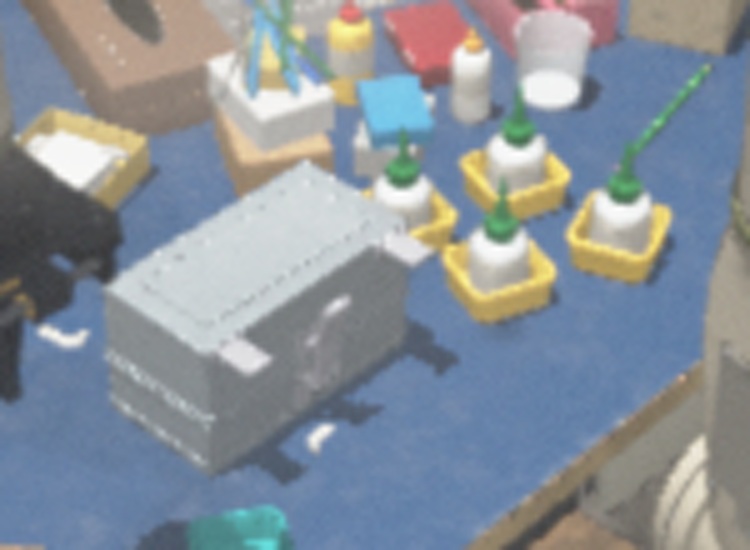

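View pics/top9.png

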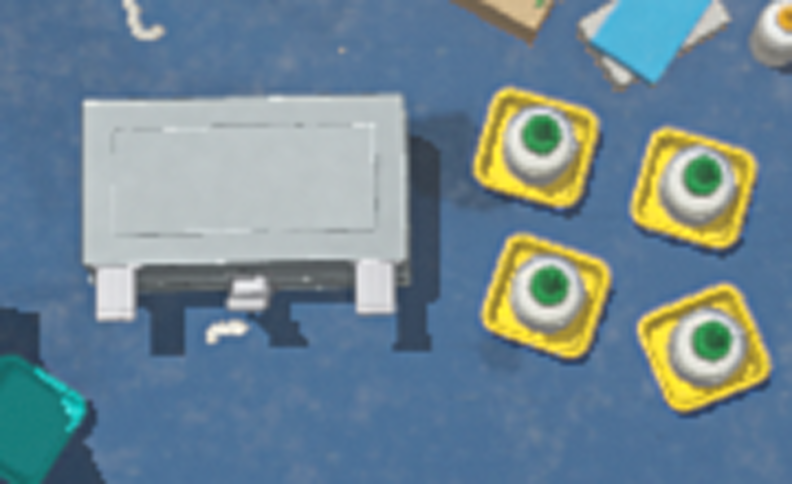

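The lid is shut, the lever is upright against it at scene crop (325,335) and top crop (248,293), and four bottles stand in the tubs. As a numeric check, I compare the case area with the first top picture before handing in.

Run:
```python
from h import *
a=cv2.imread("pics/top0.png").astype(int); f,K,E=snap("top")
d=np.abs(a-f.astype(int))[222:285,250:340].max(2); print("case diff >40:",(d>40).sum(),"latch area",d[40:60,38:56].max())
s=ctrl.get_state(); print(s["clock"],s["wrist_force"])
print(ctrl.job_done())
```

```text
case diff >40: 0 latch area 27
50.3 [-0.52154884  0.12022923 -0.10786196]
the job is handed in; nothing more can be done
None
```

The job is done and handed in at about 50 s on the robot's clock, well under the 192 s limit.

**What I did:** I opened the latch and took the lid back to nearly its 2.0 rad stop. I then moved the four front-row bottles into the four yellow tubs, one in each. Finally I lowered the lid by the left tab and flipped the latch home.

**Last checks:**
- **Bottles in the tubs:** the top view shows a bottle upright in each tub, within about 3 mm of the measured tub centre. The tubs had not moved, and I saw no sign of the possible tub knock.
- **Bottles in the case:** all four back-row bottles stood upright when I began lowering the lid. They are out of sight now that it is shut.
- **Lid and latch:** no pixel around the case differs noticeably from the first picture, so both appear fully shut. They carry no sensor, so this rests on the images and on the firm push (about 20 N) felt as the lid closed.
- **Other items:** I did not handle the other tools or the turquoise and white look-alikes. The gripper was empty and clear of everything at hand-in. I did not compare their final positions with the first picture.

No check failed. For three of the four placings the arm or held bottle partly or fully hid the target tub from above. Before lowering, I confirmed two of those tubs from the scene camera's colour mask. The last was in shadow, so the mask missed it and I checked it by eye in the picture.

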